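Close the gluing jig's clamps from the middle outward

TASK

Two curved plywood ribs lie stacked in the gluing jig with its three toggle clamps open. Close the clamps by pressing each red handle gently down with the fingertips, until it lies level, without gripping it: the middle clamp first so that the ribs bed down from the crown, then the left one at the end stop, then the right one at the free end. Do not shift the upper rib or disturb the things lying about.

Things in the scene. Friction and masses are not known exactly. Their poses are not given: they have to be found in the camera images.
- jig: Gluing jig fixed to the bench: 18 mm plywood board on 40 mm bearers, 230 mm deep, 370 mm wide, a short wing each side; a stop block at the ribs' left end. Origin: bench level, centre of the ribs' curve; +x to the crown of the curve, away from the robot, +y to the left wing, z up. It carries three like toggle clamps: a red handle that stands up 27 to 36 degrees at first, and a steel arm beyond its pivot.
- rib_upper: Upper plywood rib, loose: half ring, 105 mm inner and 175 mm outer radius, 18 mm thick, ends towards the robot. It lies between short dowels on an equal rib that is fast to the jig; its top is 94 mm above the bench. Origin at the middle of its outline's bounding box, underside.
- pivot_mid (a point): Pivot of the middle clamp's handle, fixed to the jig, 112 mm above the bench. The red round handle, 15 mm thick, ends 110 mm from here and runs along the jig's -x, towards the robot. Its open end stands at up to 185 mm. Level, its top is 119.5 mm above the bench. The steel arm starts raised on the other side of the pivot, up to 165 mm high, and swings down onto the top rib as the handle is pressed.
- clamp_mid (a joint): Handle of the middle clamp, rad: 0 = fully raised (36 degrees above level), 0.62 = level, clamp closed; grows as the handle is pressed down. Turning takes 3 to 5 N at 50 mm from the pivot; it yields softly a little past level, to a hard stop at 0.70, and stays where it is left (from the hard stop it springs back a little). Starts between 0 and 0.15.
- spot_mid (a point): Point on the upper side of the red handle of the middle clamp, 60 mm from its pivot and 7.5 mm off its centre line; moves with the handle. Its x axis lies along the handle towards the pivot, its z axis out of the handle's upper side.
- pad_mid: Black sprung rubber tip (16 mm across) at the end of the middle clamp's arm; origin at the centre of its end face. It presses on the upper rib with about 1.5 N when the handle is level.
- pivot_left (a point): Pivot of the left clamp's handle, fixed to the jig, 112 mm above the bench. The red round handle, 15 mm thick, ends 110 mm from here and runs along the jig's +y. Its open end stands at up to 185 mm. Level, its top is 119.5 mm above the bench. The steel arm starts raised on the other side of the pivot, up to 165 mm high, and swings down onto the top rib as the handle is pressed.
- clamp_left (a joint): Handle of the left clamp, rad: 0 = fully raised (36 degrees above level), 0.62 = level, clamp closed; grows as the handle is pressed down. Turning takes 3 to 5 N at 50 mm from the pivot; it yields softly a little past level, to a hard stop at 0.70, and stays where it is left (from the hard stop it springs back a little). Starts between 0 and 0.15.
- spot_left (a point): Point on the upper side of the red handle of the left clamp, 60 mm from its pivot and 7.5 mm off its centre line; moves with the handle. Its x axis lies along the handle towards the pivot, its z axis out of the handle's upper side.
- pad_left: Black sprung rubber tip (16 mm across) at the end of the left clamp's arm; origin at the centre of its end face. It presses on the upper rib with about 1.5 N when the handle is level.
- pivot_right (a point): Pivot of the right clamp's handle, fixed to the jig, 112 mm above the bench. The red round handle, 15 mm thick, ends 110 mm from here and runs along the jig's -y. Its open end stands at up to 185 mm. Level, its top is 119.5 mm above the bench. The steel arm starts raised on the other side of the pivot, up to 165 mm high, and swings down onto the top rib as the handle is pressed.
- clamp_right (a joint): Handle of the right clamp, rad: 0 = fully raised (36 degrees above level), 0.62 = level, clamp closed; grows as the handle is pressed down. Turning takes 3 to 5 N at 50 mm from the pivot; it yields softly a little past level, to a hard stop at 0.70, and stays where it is left (from the hard stop it springs back a little). Starts between 0 and 0.15.
- spot_right (a point): Point on the upper side of the red handle of the right clamp, 60 mm from its pivot and 7.5 mm off its centre line; moves with the handle. Its x axis lies along the handle towards the pivot, its z axis out of the handle's upper side.
- pad_right: Black sprung rubber tip (16 mm across) at the end of the right clamp's arm; origin at the centre of its end face. It presses on the upper rib with about 1.5 N when the handle is level.
- marker: Marker pen, 118 mm long, 14 mm thick, lying on the near right part of the jig board; loose, not part of the job. Origin: centre of its underside.
- tape_measure: Yellow and black tape measure, 65 x 71 x 65 mm, standing behind the right wing of the jig; loose, not part of the job. Origin: centre of its underside.
- spool: Cream thread spool, 48 mm across, 55 mm high, standing behind the left half of the jig; loose, not part of the job. Origin: centre of its underside.
- offcut: Wood offcut, 96 x 107 x 18 mm, lying behind the right wing of the jig; loose, not part of the job. Origin: centre of its underside.
- awl: Awl with a wooden handle, 121 mm long, lying at the front of the bench near the left wing; loose, not part of the job. Origin: centre of its underside.

How it is judged (in metres and radians):
On the way, in this order (a step that is already met when the one before it is completed fails the run):
1. the middle clamp is closed while the left and right ones are still open (value of joint clamp_mid above 0.57 rad and value of joint each of clamp_left, clamp_right below 0.3 rad), for 0.2 s.
2. then the left clamp is closed, the right one still open (value of joint each of clamp_mid, clamp_left above 0.57 rad and value of joint clamp_right below 0.3 rad), for 0.2 s.
3. then the right clamp is closed, the others still closed (value of joint each of clamp_mid, clamp_left, clamp_right above 0.57 rad), for 0.2 s.
At the end, for the whole second after the job is handed in: All three handles are down, not more than 0.05 rad short of level (joint above 0.57), each rubber tip presses on the upper rib with more than 0.25 N, and the upper rib lies at rest within 10 mm of where it started (all of step 3 and contact force between each of pad_mid, pad_left, pad_right and rib_upper above 0.25 N and distance of rib_upper from where it was at the start of the episode below 0.01 m and linear speed of rib_upper below 0.02 m/s); the robot touches nothing.
It fails at once if the upper rib is pushed more than 15 mm out of place or lifted (distance of rib_upper from where it was at the start of the episode above 0.015 m).
It fails at once if a clamp handle is gripped: it lies between the fingers at the grasp point ((x of the grasp point in the frame of spot_mid between -0.05 and 0.03 m and y of the grasp point in the frame of spot_mid between -0.01 and 0.01 m and z of the grasp point in the frame of spot_mid between -0.016 and 0 m) or (x of the grasp point in the frame of spot_left between -0.05 and 0.03 m and y of the grasp point in the frame of spot_left between -0.01 and 0.01 m and z of the grasp point in the frame of spot_left between -0.016 and 0 m) or (x of the grasp point in the frame of spot_right between -0.05 and 0.03 m and y of the grasp point in the frame of spot_right between -0.01 and 0.01 m and z of the grasp point in the frame of spot_right between -0.016 and 0 m)).
It fails at once if the jig or a clamp is pushed with more than 45 N (contact force between the fingers and jig above 45 N).
It fails at once if a thing that is not part of the job is moved by more than 30 mm (distance of any of marker, tape_measure, spool, offcut, awl from where it was at the start of the episode above 0.03 m).
It also fails if it takes over 51 s, if anything falls off the work surface, if the arm or the gripper's body presses on something with over 40 N, if the wrist force passes 120 N, or if a joint passes its speed limit or range.

ROBOT

A 6-joint arm with a two-finger parallel gripper is mounted at the origin on a cart in front of the work surface, level with it; the furniture and walls round the work are solid. World frame = base frame: x ahead of the robot, y to its left, z up, the work surface at z = 0. Lengths are in mm, angles in degrees, forces in N, time in s.
With the tool pointing down it reaches from about 300 to 850 mm from the base axis. Payload 4.2 kg.
Tool frame: the origin (TCP) lies at the very end of the fingers, on their centre line; the grasp point (between the pads) lies 19 mm behind it; x points along the fingers, y is the direction in which the jaws open and shut, and the axes are right-handed (so a half turn about x gives the same grasp; the last joint's range is limited). The gripper opens to 91 mm and grips with 3 to 60 N. Pads are 32 mm wide; open, the fingers measure 118 mm over their backs; the gripper's body (76 mm by 178 mm) begins 60 mm behind the grasp point.
Start: joints at [-70.245, 18.312, 89.639, -0, 72.044, -1.146], TCP at [205.143, -537.178, 213.976] pointing down, gripper open.
Joint ranges: [-177.97, 177.97], [-48.28, 115.42], [12.27, 149.76], [-77.06, 257.06], [2.81, 150.46], [-146.56, 146.56]. Speed limits (degrees/s): [147.25, 147.25, 180, 180, 180, 180].

INTERFACE

Orientations are given as [roll, pitch, yaw] about the fixed x, y, z axes, in that order (R = Rz(yaw) Ry(pitch) Rx(roll)).
In Python, from workcell import sensors, grab_frame, job_done, finder gives the robot as it stands.
- The arm moves only by the tool play_rows, never from a script. Its argument "motion" is a list of rows, each a list of 5 numbers: the shift along the world's x, y, z in m, then the turn about the world's z in rad, then the opening, from 0 (shut) to 1 (fully open). In form: [[tx, ty, tz, roll, fingers], ...]. A call has exactly 8 rows; each row is the pose to reach, as a shift and turn from the pose commanded when the call began; what a row does not reach only later rows make up. A row lasts 1/12 s, in which the tool goes at most 41.7 mm and 7.16 degrees, less where a joint would pass 70% of its speed; a pose out of reach is approached as far as the arm can. A call with a gripper value outside its range is refused whole. The fingers move at their own pace and stop on an object; "squeeze" is the grip in N (left out, the last holds). Time passes only in rows, so rows that repeat a pose let the fingers close, or fill a call up. It gives the time, the measured TCP pose, the force and the opening at its end, in the units of the state.
- sensors.state(): the state, without advancing time (a new reading comes with each control period).
- grab_frame(name): name is "side" or "top" or "wrist"; returns a dict with "img" (480x640x3 uint8, blue, green, red), "fx", "fy", "cx", "cy" (pixels), "rvec" (rotation vector, rad) and "tvec" (3), from world to camera coordinates, as OpenCV has them; the wrist camera has in their place "tool_from_camera" (4x4, takes a point from camera to tool coordinates, whose origin is the TCP and whose axes are the tool frame's). Camera axes: x right, y down, z forward; pixel columns grow to the right and rows downward; lengths in mm; the calibration is good to about 2 mm. A picture is of the moment at which its call begins: read the wrist's pose just before it. There is no depth.
- job_done(): hands the job in, once; it reports no verdict.
Trained networks look in a picture, given as the dict that the camera call returned (one of the last four; its "shot" number tells which), for a name from the list of things; names that differ only in an ending like _2 or _b are one class to them, and where a whole thing is asked for, a point or a joint stands for the part that bears it (a point fixed in the world has none). Each returns a list of dicts, best first, with "conf" (0 to 1); they miss things now and then, are a little off and sometimes report something else, mostly with a low value. They report only what shows in the picture. A call takes as long as a camera call.
- finder.spot_in(picture, label): "point" ([column, row] in pixels, amid what is visible of it).
- finder.spot_point(picture, label): "point" ([column, row] in pixels: a listed point, or the origin of a listed thing).
The state is a dict: "time_s": time; "qpos": joint angles; "qvel": joint speeds; "effort": joint torques, N m; "ee_pos": TCP position; "ee_rot": TCP orientation; "force": force on the tool from outside, world axes, zero at the start; "torque": the same for the moment, N m; "gripper_width": finger opening in mm.
Only numpy, scipy, OpenCV 4.12 (cv2) and the standard library are available. Lean on these libraries where they do the work, as an engineer would, in place of code of your own. Each camera call takes 0.05 s, during which the arm holds its last target.

## Working session

There is one attempt and no reset: what is moved stays moved. The work goes in short steps, Python scripts to look and compute and a tool call to move; the robot and the scene stay as the last step left them, time stands still between calls to the robot, and variables do not carry over. Pictures are saved under pics/ and viewed, and the job is handed in when it is done.

Besides the shell and the picture viewer there is one more tool, called after ">>>" by a JSON object that holds its "op" and its "data", one argument or row to a line. play_rows: Moves the arm, as the interface text tells. Its arguments: {"type":"object","properties":{"motion":{"type":"array","items":{"type":"array","items":{"type":"number"}}},"squeeze":{"type":"number"}},"required":["motion"]}

```bash
mkdir -p pics; ls; cat > h.py <<'E'
import numpy as np,cv2
from workcell import sensors,grab_frame,job_done,finder
def cam(f):
    R=cv2.Rodrigues(np.array(f['rvec'],float))[0];t=np.array(f['tvec'],float).reshape(3)
    K=np.array([[f['fx'],0,f['cx']],[0,f['fy'],f['cy']],[0,0,1.]])
    return K,R,t
def ray(f,p):
    K,R,t=cam(f);d=R.T@np.linalg.solve(K,np.array([p[0],p[1],1.]));return -R.T@t,d
def onz(f,p,z):
    c,d=ray(f,p);return c+d*(z-c[2])/d[2]
def proj(f,X):
    K,R,t=cam(f);x=K@(R@np.array(X,float)+t);return x[:2]/x[2]
E
python3 - <<'E'
from h import *
print(sensors.state())
for n in ['side','top']:
    f=grab_frame(n);cv2.imwrite(f'pics/{n}0.png',f['img'])
    print(n,cam(f),ray(f,(0,0))[0])
    for l in ['jig','pivot_mid','pivot_left','pivot_right','spot_mid','spot_left','spot_right','pad_mid','pad_left','pad_right']:
        r=finder.spot_point(f,l)
        z=112 if 'pivot' in l else (0 if l=='jig' else 150)
        print(l,[(x['point'],round(x['conf'],2),onz(f,x['point'],z).round()) for x in r[:3]])
E
```

```text
pics
{'time_s': 0.0, 'qpos': array([-7.02443602e+01,  1.83489885e+01,  8.97044386e+01, -1.35360532e-03,
        7.20429493e+01, -1.14477030e+00]), 'qvel': array([ 0.10580166,  0.00885703,  0.047066  , -0.01468565,  0.03778389,
       -0.01709939]), 'effort': array([-1.24298440e-03, -4.12459016e+01, -2.31975031e+01,  7.26688164e-02,
        4.58848535e-02, -1.73634344e-04]), 'ee_pos': array([ 204.96764528, -536.70512952,  213.16019397]), 'ee_rot': array([-90.3797141 ,  89.9036151 , 110.52111439]), 'force': array([ 0.47154896, -0.15517266,  0.07761908]), 'torque': array([0.03528987, 0.00898699, 0.01199018]), 'gripper_width': 91.09472547634479}
side (array([[569.64775997,   0.        , 325.10422457],
       [  0.        , 569.64775997, 234.89618353],
       [  0.        ,   0.        ,   1.        ]]), array([[ 0.99879825, -0.0411899 ,  0.02656035],
       [ 0.00778501, -0.40171302, -0.91573252],
       [ 0.04838857,  0.91483881, -0.4009096 ]]), array([-474.1968841 ,  118.33603236, 1281.05103809])) [  410.71754584 -1143.95019792   634.5446445 ]
jig [([296.3, 267.9], 0.97, array([408., 1
[... 1254 characters left out ...]
vot_left [([216.1, 253.8], 0.92, array([465., 302., 112.])), ([246.6, 253.2], 0.25, array([467., 238., 112.]))]
pivot_right [([405.8, 261.5], 0.76, array([452., -93., 112.]))]
spot_mid [([310.0, 269.8], 0.86, array([432., 104., 150.])), ([410.6, 223.6], 0.24, array([526., -96., 150.]))]
spot_left [([189.3, 249.8], 0.85, array([471., 347., 150.]))]
spot_right [([437.7, 263.3], 0.96, array([ 447., -149.,  150.]))]
pad_mid [([307.9, 211.1], 0.49, array([551., 109., 150.])), ([372.9, 261.2], 0.25, array([451., -21., 150.])), ([188.3, 250.9], 0.23, array([469., 349., 150.]))]
pad_left [([248.1, 249.1], 0.62, array([473., 229., 150.]))]
pad_right [([373.4, 261.2], 0.38, array([451., -22., 150.]))]
```

View pics/top0.png

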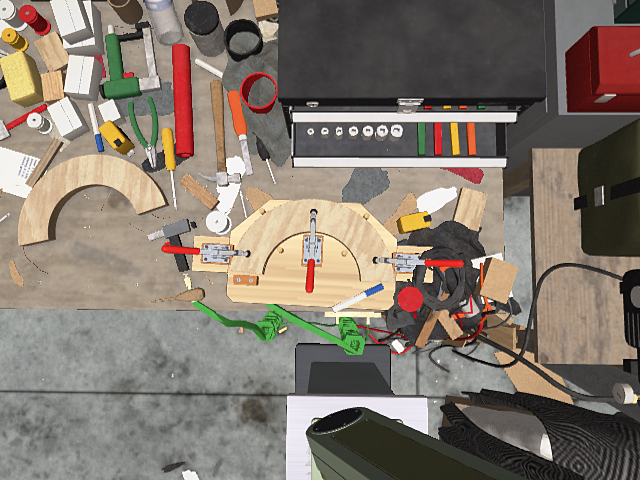

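View pics/side0.png

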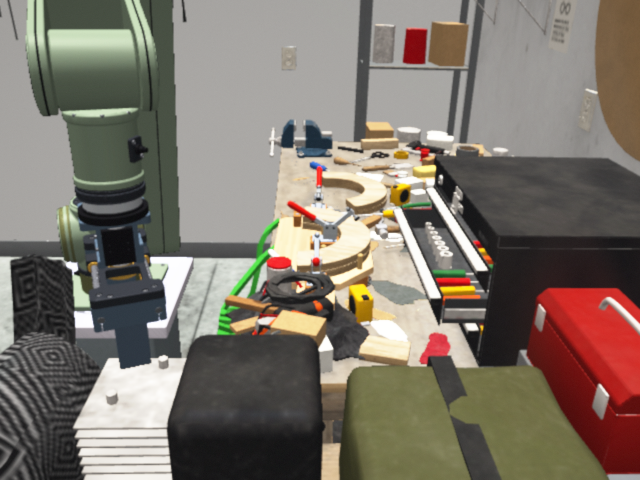

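```bash
python3 - <<'E'
from h import *
im=cv2.imread('pics/top0.png')
cv2.imwrite('pics/top0z.png',cv2.resize(im[200:300,150:480],None,fx=2.4,fy=2.4,interpolation=cv2.INTER_CUBIC))
im=cv2.imread('pics/side0.png')
cv2.imwrite('pics/side0z.png',cv2.resize(im[155:305,260:400],None,fx=4,fy=4,interpolation=cv2.INTER_CUBIC))
f=grab_frame('top')
hsv=cv2.cvtColor(f['img'],cv2.COLOR_BGR2HSV)
m=((hsv[...,0]<8)|(hsv[...,0]>172))&(hsv[...,1]>170)&(hsv[...,2]>80)
n,l,s,c=cv2.connectedComponentsWithStats(m.astype(np.uint8))
for i in range(1,n):
    x,y,w,h,a=s[i]
    if a>60 and 150<x<480 and 200<y<310:
        ys,xs=np.nonzero(l==i);P=np.c_[xs,ys].astype(np.float32)
        print(s[i],c[i],cv2.minAreaRect(P))
E
```

```text
[161 242  39  13 270] [179.39259259 249.3037037 ] ((180.17327880859375, 248.26731872558594), (38.20942687988281, 10.248883247375488), 5.710592269897461)
[306 259   9  34 233] [309.89699571 275.98712446] ((309.7958679199219, 275.49072265625), (7.44685697555542, 33.14759063720703), 2.6025619506835938)
[425 259  39   8 256] [444.08984375 262.83203125] ((443.9747619628906, 262.83258056640625), (38.10371780395508, 6.693896770477295), 1.7357045412063599)
[398 286  25  33 522] [410.15708812 299.38505747] ((409.2876892089844, 300.7328796386719), (24.6956844329834, 29.02620506286621), 20.556045532226562)
[454 295  19  33  85] [463.42352941 312.62352941] ((464.47967529296875, 310.62841796875), (13.83346939086914, 31.851852416992188), 35.53767776489258)
```

View pics/top0z.png

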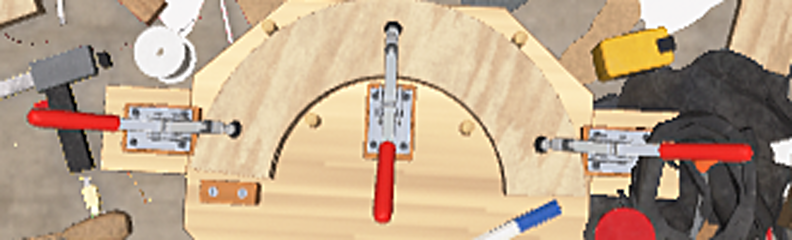

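View pics/side0z.png

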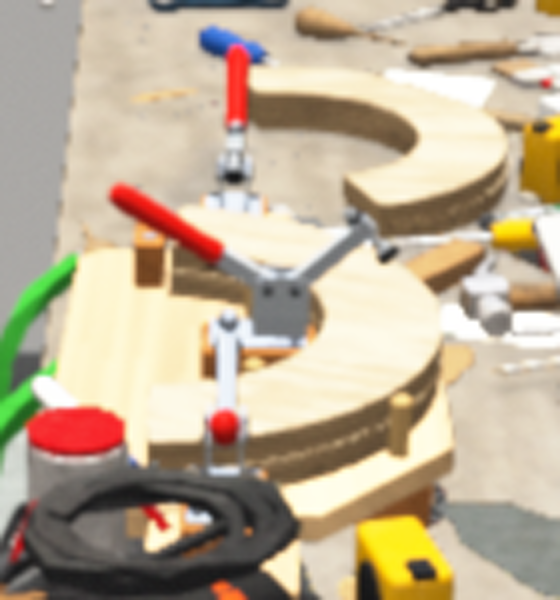

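```bash
python3 - <<'E'
from h import *
T=grab_frame('top');S=grab_frame('side')
def tri(a,b):
    A=[];
    P=[]
    for f,p in((T,a),(S,b)):
        K,R,t=cam(f);P.append(K@np.c_[R,t])
    X=cv2.triangulatePoints(P[0],P[1],np.array(a,float).reshape(2,1),np.array(b,float).reshape(2,1)).ravel()
    X=X[:3]/X[3];return X.round(1),(proj(T,X)-a).round(1),(proj(S,X)-b).round(1)
tips=dict(mid=((309,291),(289.5,203)),left=((163,247.8),(319.3,168)),right=((462.5,263.7),(315.8,261.5)))
for k,v in tips.items(): print(k,tri(*v))
for z in(165,180):
  for k,v in tips.items(): print(z,k,onz(T,v[0],z).round())
for k,p in dict(mid=(311,259),left=(199,251.5),right=(426,263)).items(): print('redstart',k,onz(T,p,135).round())
print(sensors.state()['time_s'])
from scipy.spatial.transform import Rotation as Ro
print(Ro.from_euler('xyz',sensors.state()['ee_rot'],degrees=True).as_matrix().round(2))
E
```

```text
mid (array([391.2, 105.2, 167.7]), array([ 0. , -0.2]), array([-0.1, -0. ]))
left (array([471.6, 395.8, 164.8]), array([-0. ,  0.9]), array([ 0.4, -0. ]))
right (array([ 445.6, -193.8,  164. ]), array([-0. ,  0.4]), array([ 0.3, -0. ]))
165 mid [391. 105. 165.]
165 left [473. 396. 165.]
165 right [ 446. -194.  165.]
180 mid [391. 105. 180.]
180 left [472. 391. 180.]
180 right [ 446. -189.  180.]
redstart mid [455. 103. 135.]
redstart left [468. 332. 135.]
redstart right [ 448. -130.  135.]
1.25
[[ 0.    0.36 -0.93]
 [-0.   -0.93 -0.36]
 [-1.    0.    0.  ]]
```

>>> {"op": "play_rows", "data": {
  "motion": [
    [0.006,0.018,0.005,-0.04,0.5],
    [0.02,0.054,0.01,-0.09,0.2],
    [0.032,0.09,0.015,-0.15,0],
    [0.044,0.126,0.02,-0.2,0],
    [0.056,0.162,0.02,-0.26,0],
    [0.067,0.197,0.02,-0.31,0],
    [0.079,0.233,0.02,-0.36,0],
    [0.09,0.27,0.02,-0.36,0]
  ],
  "squeeze": 8
}}

```text
time_s: 1.92
ee_pos: [295.4, -265.6, 234.2]
ee_rot: [144.9, 89.9, -35.0]
force: [0.8, -0.3, -0.2]
gripper_width: 40.8
```

>>> {"op": "play_rows", "data": {
  "motion": [
    [0.008,0.03,0,0,0],
    [0.02,0.065,0,0,0],
    [0.035,0.105,0,0,0],
    [0.055,0.145,0,0,0],
    [0.07,0.185,0,0,0],
    [0.085,0.22,0,0,0],
    [0.095,0.255,0,0,0],
    [0.105,0.285,0,0,0]
  ]
}}

```text
time_s: 2.58
ee_pos: [400.4, 20.4, 234.3]
ee_rot: [-160.8, 89.9, 19.6]
force: [0.8, 0.1, 0.8]
gripper_width: 0.5
```

>>> {"op": "play_rows", "data": {
  "motion": [
    [0.005,0.02,0,0,0],
    [0.01,0.045,0,0,0],
    [0.016,0.068,0,0,0],
    [0.02,0.085,0,0,0],
    [0.02,0.085,0,0,0],
    [0.02,0.085,0,0,0],
    [0.02,0.085,0,0,0],
    [0.02,0.085,0,0,0]
  ]
}}

```text
time_s: 3.25
ee_pos: [419.9, 101.9, 234.0]
ee_rot: [76.9, 90.0, -102.9]
force: [0.1, -0.3, -0.4]
gripper_width: 0.5
```

```bash
python3 - <<'E'
from h import *
s=sensors.state();print(s['ee_pos'],s['ee_rot'],s['force'])
for n in ['wrist','side']:
    f=grab_frame(n);cv2.imwrite(f'pics/{n}1.png',f['img'] if n=='wrist' else cv2.resize(f['img'][120:320,240:440],None,fx=3,fy=3,interpolation=cv2.INTER_CUBIC))
    if n=='wrist':
        print(f['fx'],f['cx'],f['cy'],np.array(f['tool_from_camera']).round(2))
        for l in['pivot_mid','spot_mid']: print(l,finder.spot_point(f,l)[:2])
E
```

```text
[419.8574578  101.94141948 234.00360302] [  76.91350021   89.97118707 -102.87122844] [ 0.14405503 -0.26489579 -0.43587179]
389.69665804622554 319.65543577835604 246.28947710073697 [[  -0.     -0.3     0.96 -171.67]
 [   1.      0.      0.     -0.2 ]
 [  -0.      0.96    0.3   -82.85]
 [   0.      0.      0.      1.  ]]
pivot_mid [{'point': [322.5, 154.3], 'conf': 0.76}]
spot_mid [{'point': [314.5, 213.9], 'conf': 0.43}]
```

View pics/wrist1.png

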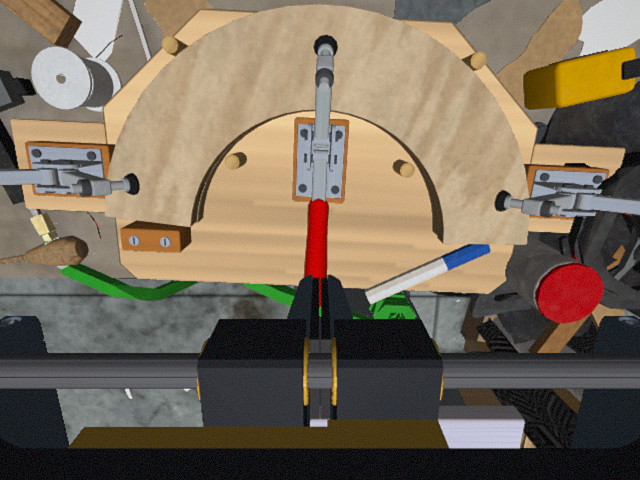

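View pics/side1.png

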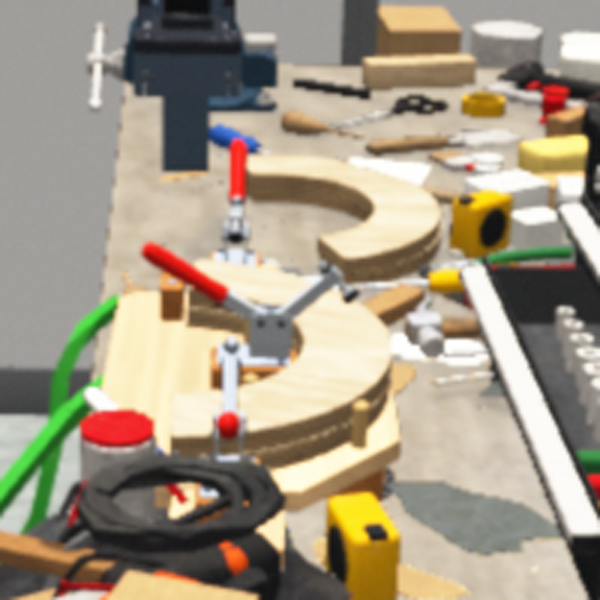

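```bash
cat >> h.py <<'E'
from scipy.spatial.transform import Rotation as Ro
def wz(f,s,p,z):
    M=np.array(f['tool_from_camera'],float);R=Ro.from_euler('xyz',s['ee_rot'],degrees=True).as_matrix()
    d=R@M[:3,:3]@np.array([(p[0]-f['cx'])/f['fx'],(p[1]-f['cy'])/f['fy'],1.]);c=R@M[:3,3]+s['ee_pos']
    return (c+d*(z-c[2])/d[2]).round(1)
E
python3 - <<'E'
from h import *
s=sensors.state();f=grab_frame('wrist')
for p,z in [((322.5,154.3),112),((318,203),135),((315.5,270),150),((66,170),105),((572,195),105),((66,186),112),((25,178),125),((602,203),125),((325,42),150)]: print(p,z,wz(f,s,p,z))
for l in['pivot_left','spot_left','pivot_right','spot_right']: print(l,[(x['point'],x['conf'],wz(f,s,x['point'],112)) for x in finder.spot_point(f,l)[:2]])
E
```

```text
(322.5, 154.3) 112 [482.8 100.2 112. ]
(318, 203) 135 [451.  103.4 135. ]
(315.5, 270) 150 [406.3 104.9 150. ]
(66, 170) 105 [469.9 295.3 105. ]
(572, 195) 105 [452.2 -93.9 105. ]
(66, 186) 112 [458.8 293.1 112. ]
(25, 178) 125 [466.4 312.9 125. ]
(602, 203) 125 [ 449.8 -103.8  125. ]
(325, 42) 150 [550.2  99.4 150. ]
pivot_left [([315.9, 212.5], 0.66, array([439.1, 105. , 112. ])), ([44.4, 179.1], 0.61, array([463.9, 308.3, 112. ]))]
spot_left []
pivot_right [([582.9, 200.7], 0.72, array([449.1, -98.5, 112. ]))]
spot_right []
```

>>> {"op": "play_rows", "data": {
  "motion": [
    [0,0.002,-0.008,0,0],
    [0,0.002,-0.02,0,0],
    [0,0.002,-0.032,0,0],
    [0,0.002,-0.042,0,0],
    [0,0.002,-0.05,0,0],
    [0,0.002,-0.056,0,0],
    [0,0.002,-0.06,0,0],
    [0,0.002,-0.064,0,0]
  ]
}}

```text
time_s: 4.37
ee_pos: [420.3, 104.9, 169.6]
ee_rot: [-178.1, 90.0, 2.1]
force: [-0.0, -0.3, 0.8]
gripper_width: 0.3
```

>>> {"op": "play_rows", "data": {
  "motion": [
    [0,0,-0.003,0,0],
    [0,0,-0.006,0,0],
    [0,0,-0.009,0,0],
    [0,0,-0.012,0,0],
    [0,0,-0.015,0,0],
    [0,0,-0.018,0,0],
    [0,0,-0.021,0,0],
    [0,0,-0.024,0,0]
  ]
}}

```text
time_s: 5.03
ee_pos: [420.1, 104.8, 145.7]
ee_rot: [29.9, 90.0, -149.8]
force: [-0.9, 0.3, 2.2]
gripper_width: 0.5
```

>>> {"op": "play_rows", "data": {
  "motion": [
    [0,0,-0.003,0,0],
    [0,0,-0.006,0,0],
    [0,0,-0.009,0,0],
    [0,0,-0.012,0,0],
    [0,0,-0.015,0,0],
    [0,0,-0.018,0,0],
    [0,0,-0.021,0,0],
    [0,0,-0.024,0,0]
  ]
}}

```text
time_s: 5.7
ee_pos: [419.8, 104.8, 121.6]
ee_rot: [10.4, 89.9, -169.3]
force: [-1.4, -0.2, 3.4]
gripper_width: 0.5
```

>>> {"op": "play_rows", "data": {
  "motion": [
    [0,0,-0.0005,0,0],
    [0,0,-0.001,0,0],
    [0,0,-0.0015,0,0],
    [0,0,-0.002,0,0],
    [0,0,-0.0025,0,0],
    [0,0,-0.003,0,0],
    [0,0,-0.003,0,0],
    [0,0,-0.003,0,0]
  ]
}}

```text
time_s: 6.37
ee_pos: [419.9, 104.8, 119.1]
ee_rot: [11.8, 90.0, -167.9]
force: [-4.2, 0.4, 4.3]
gripper_width: 0.5
```

```bash
python3 - <<'E'
from h import *
s=sensors.state();print(s['ee_pos'],s['force'])
f=grab_frame('side');cv2.imwrite('pics/side2.png',cv2.resize(f['img'][140:290,250:400],None,fx=4,fy=4,interpolation=cv2.INTER_CUBIC))
E
```

```text
[419.88051645 104.79684391 119.07288593] [-4.1939229   0.40360406  4.3242124 ]
```

View pics/side2.png

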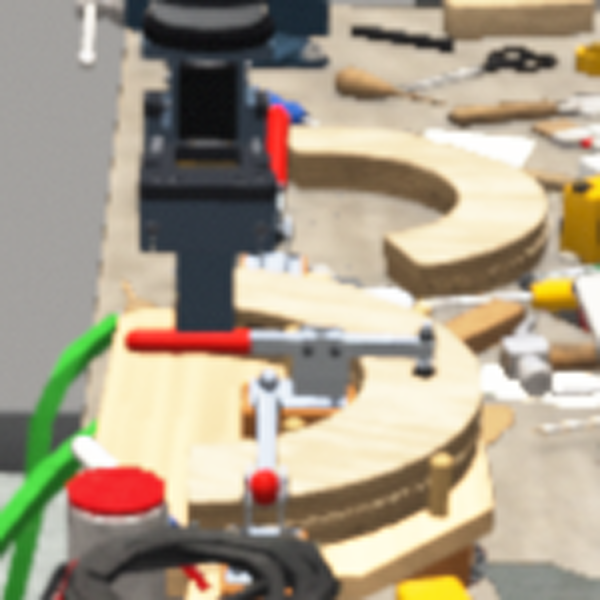

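>>> {"op": "play_rows", "data": {
  "motion": [
    [0,0,-0.0005,0,0],
    [0,0,-0.001,0,0],
    [0,0,-0.0015,0,0],
    [0,0,-0.002,0,0],
    [0,0,-0.002,0,0],
    [0,0,-0.002,0,0],
    [0,0,-0.002,0,0],
    [0,0,-0.002,0,0]
  ]
}}

```text
time_s: 7.08
ee_pos: [419.7, 104.8, 117.1]
ee_rot: [8.3, 90.0, -171.5]
force: [-4.7, 0.0, 6.9]
gripper_width: 0.6
```

>>> {"op": "play_rows", "data": {
  "motion": [
    [0,0,0.004,0,0],
    [0,0,0.015,0,0],
    [0,0,0.04,0,0],
    [0,0,0.075,0,0],
    [0,0,0.11,0,0],
    [0.005,0.03,0.118,0,0],
    [0.015,0.065,0.118,0,0],
    [0.02,0.1,0.118,0,0]
  ]
}}

```text
time_s: 7.75
ee_pos: [442.6, 206.2, 236.7]
ee_rot: [-163.5, 89.6, 16.7]
force: [0.9, 0.2, -0.8]
gripper_width: 0.5
```

>>> {"op": "play_rows", "data": {
  "motion": [
    [0.008,0.035,0,0,0],
    [0.015,0.07,0,0,0],
    [0.02,0.105,0,0,0],
    [0.026,0.135,0,0,0],
    [0.03,0.155,0,0,0],
    [0.03,0.16,0,0,0],
    [0.03,0.16,0,0,0],
    [0.03,0.16,0,0,0]
  ]
}}

```text
time_s: 8.42
ee_pos: [470.2, 364.2, 234.7]
ee_rot: [97.7, 89.9, -82.0]
force: [0.2, 1.2, 0.1]
gripper_width: 0.2
```

```bash
python3 - <<'E'
from h import *
s=sensors.state();print(s['ee_pos'],s['force'])
f=grab_frame('side');cv2.imwrite('pics/side3.png',cv2.resize(f['img'][140:290,250:400],None,fx=4,fy=4,interpolation=cv2.INTER_CUBIC))
f=grab_frame('wrist');cv2.imwrite('pics/wrist3.png',f['img'])
print([(x['point'],x['conf'],wz(f,s,x['point'],112)) for x in finder.spot_point(f,'pivot_left')[:2]])
E
```

```text
[470.22692413 364.23531197 234.69309501] [0.17598881 1.24004631 0.06393566]
[([390.4, 244.8], 0.84, array([463.4, 308.1, 112. ]))]
```

View pics/side3.png

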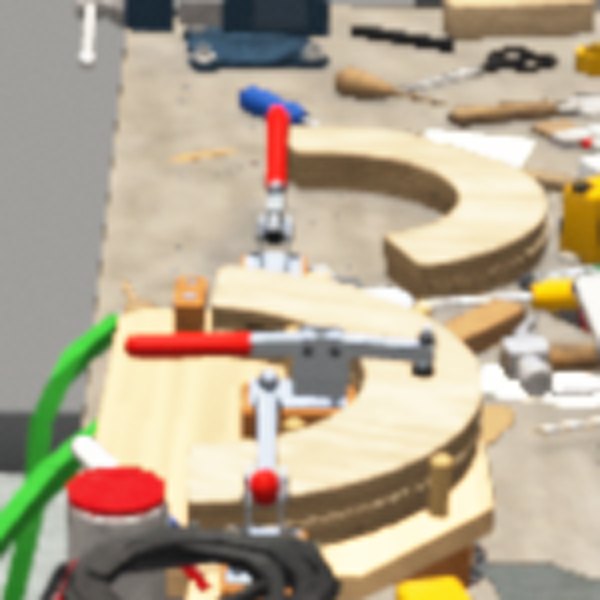

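View pics/wrist3.png

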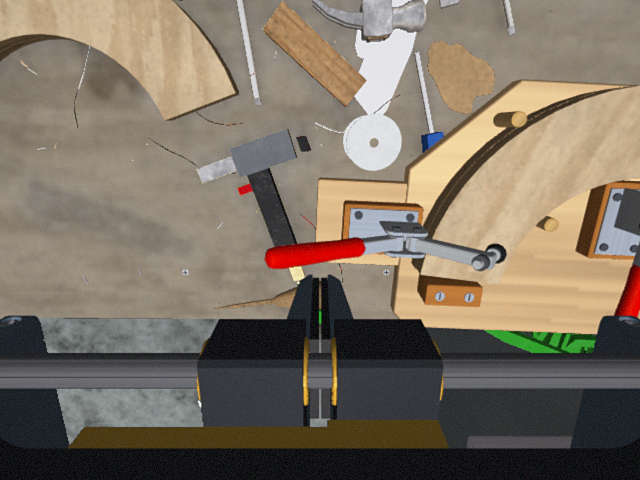

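```bash
python3 - <<'E'
from h import *
s=sensors.state();f=grab_frame('wrist')
for p,z in [((274,257),165),((365,247),135),((320,252),150),((402,246),112),((404,240),118)]: print(p,z,wz(f,s,p,z))
E
```

```text
(274, 257) 165 [470.7 393.4 165. ]
(365, 247) 135 [468.5 330.3 135. ]
(320, 252) 150 [469.4 363.2 150. ]
(402, 246) 112 [462.3 298.1 112. ]
(404, 240) 118 [469.  298.3 118. ]
```

>>> {"op": "play_rows", "data": {
  "motion": [
    [0,0.001,-0.008,0,0],
    [0,0.002,-0.02,0,0],
    [0,0.002,-0.032,0,0],
    [0,0.002,-0.042,0,0],
    [0,0.002,-0.05,0,0],
    [0,0.002,-0.056,0,0],
    [0,0.002,-0.06,0,0],
    [0,0.002,-0.064,0,0]
  ]
}}

```text
time_s: 9.28
ee_pos: [470.3, 366.9, 170.7]
ee_rot: [-158.5, 90.0, 21.7]
force: [0.4, 0.2, -0.5]
gripper_width: 0.6
```

>>> {"op": "play_rows", "data": {
  "motion": [
    [0,0,-0.003,0,0],
    [0,0,-0.006,0,0],
    [0,0,-0.009,0,0],
    [0,0,-0.012,0,0],
    [0,0,-0.015,0,0],
    [0,0,-0.018,0,0],
    [0,0,-0.021,0,0],
    [0,0,-0.024,0,0]
  ]
}}

```text
time_s: 9.95
ee_pos: [470.4, 367.0, 147.0]
ee_rot: [-144.4, 90.0, 35.9]
force: [0.1, -0.6, 2.3]
gripper_width: 0.1
```

>>> {"op": "play_rows", "data": {
  "motion": [
    [0,0,-0.003,0,0],
    [0,0,-0.006,0,0],
    [0,0,-0.009,0,0],
    [0,0,-0.012,0,0],
    [0,0,-0.015,0,0],
    [0,0,-0.018,0,0],
    [0,0,-0.021,0,0],
    [0,0,-0.024,0,0]
  ]
}}

```text
time_s: 10.62
ee_pos: [470.2, 367.1, 122.8]
ee_rot: [-108.7, 90.0, 71.5]
force: [0.2, 0.6, 2.9]
gripper_width: 0.7
```

>>> {"op": "play_rows", "data": {
  "motion": [
    [0,0,-0.001,0,0],
    [0,0,-0.002,0,0],
    [0,0,-0.003,0,0],
    [0,0,-0.004,0,0],
    [0,0,-0.005,0,0],
    [0,0,-0.0055,0,0],
    [0,0,-0.0055,0,0],
    [0,0,-0.0055,0,0]
  ]
}}

```text
time_s: 11.28
ee_pos: [470.3, 367.3, 117.8]
ee_rot: [-121.7, 89.9, 58.6]
force: [-1.1, 4.4, 4.5]
gripper_width: 0.7
```

```bash
python3 - <<'E'
from h import *
s=sensors.state();print(s['ee_pos'],s['force'])
f=grab_frame('wrist');cv2.imwrite('pics/wrist4.png',f['img'])
E
```

```text
[470.30254658 367.32580531 117.82575933] [-1.1107651   4.43579438  4.45330426]
```

View pics/wrist4.png

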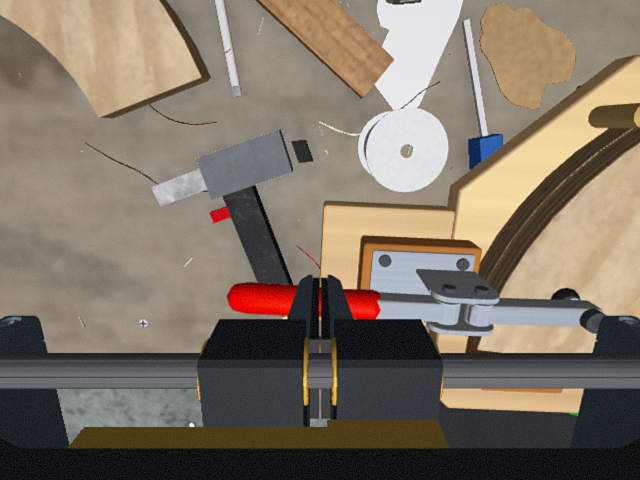

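>>> {"op": "play_rows", "data": {
  "motion": [
    [0,0,-0.0005,0,0],
    [0,0,-0.001,0,0],
    [0,0,-0.001,0,0],
    [0,0,-0.001,0,0],
    [0,0,-0.001,0,0],
    [0,0,-0.001,0,0],
    [0,0,-0.001,0,0],
    [0,0,-0.001,0,0]
  ]
}}

```text
time_s: 12.0
ee_pos: [470.3, 367.4, 116.8]
ee_rot: [-116.2, 89.9, 64.0]
force: [-0.8, 2.9, 5.4]
gripper_width: 0.4
```

>>> {"op": "play_rows", "data": {
  "motion": [
    [0,0,0.004,0,0],
    [0,0,0.015,0,0],
    [0,0,0.04,0,0],
    [0,0,0.075,0,0],
    [0,0,0.11,0,0],
    [-0.002,-0.03,0.118,0,0],
    [-0.004,-0.065,0.118,0,0],
    [-0.006,-0.1,0.118,0,0]
  ]
}}

```text
time_s: 12.67
ee_pos: [463.9, 265.2, 235.5]
ee_rot: [125.0, 89.9, -54.6]
force: [0.5, -0.6, 0.3]
gripper_width: 0.3
```

>>> {"op": "play_rows", "data": {
  "motion": [
    [0,-0.035,0,0,0],
    [0,-0.07,0,0,0],
    [0,-0.105,0,0,0],
    [-0.005,-0.14,0,0,0],
    [-0.005,-0.175,0,0,0],
    [-0.006,-0.205,0,0,0],
    [-0.006,-0.225,0,0,0],
    [-0.006,-0.23,0,0,0]
  ]
}}

```text
time_s: 13.33
ee_pos: [457.0, 33.4, 234.6]
ee_rot: [57.5, 89.8, -122.4]
force: [-0.6, 0.1, -0.2]
gripper_width: 0.5
```

```bash
python3 - <<'E'
from h import *
s=sensors.state();print(s['ee_pos'],s['force'])
f=grab_frame('side');cv2.imwrite('pics/side5.png',cv2.resize(f['img'][140:290,250:400],None,fx=4,fy=4,interpolation=cv2.INTER_CUBIC))
f=grab_frame('top');cv2.imwrite('pics/top5.png',cv2.resize(f['img'][190:310,150:480],None,fx=2.4,fy=2.4,interpolation=cv2.INTER_CUBIC))
E
```

```text
[457.04770858  33.3660508  234.60162217] [-0.56828159  0.0924003  -0.24504521]
```

View pics/side5.png

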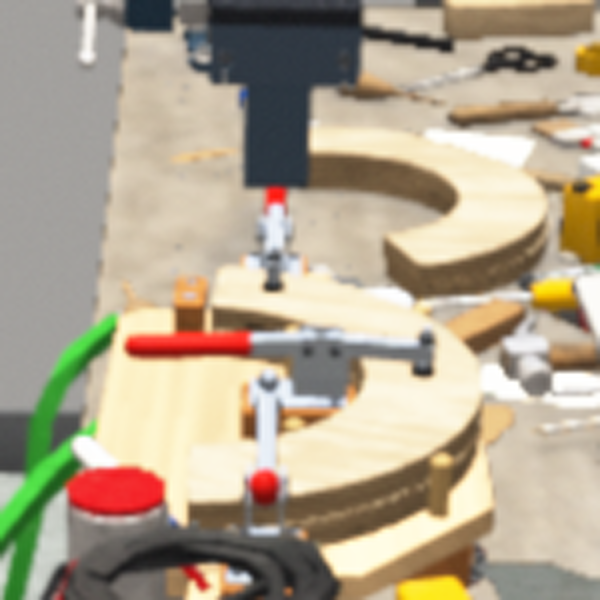

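View pics/top5.png

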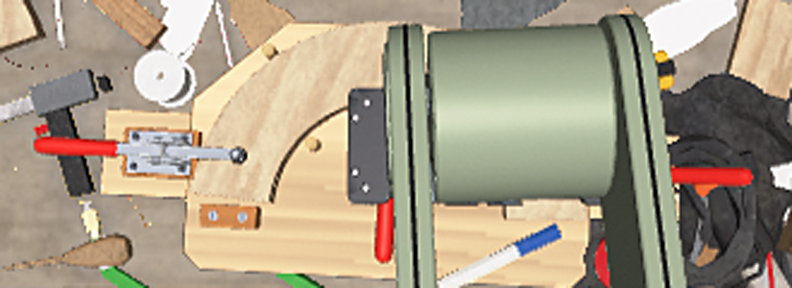

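>>> {"op": "play_rows", "data": {
  "motion": [
    [0,-0.03,0,0,0],
    [-0.003,-0.065,0,0,0],
    [-0.005,-0.1,0,0,0],
    [-0.008,-0.135,0,0,0],
    [-0.01,-0.165,0,0,0],
    [-0.01,-0.187,0,0,0],
    [-0.01,-0.196,0,0,0],
    [-0.01,-0.196,0,0,0]
  ]
}}

```text
time_s: 14.1
ee_pos: [448.4, -159.7, 234.3]
ee_rot: [-3.8, 90.0, 176.4]
force: [0.5, 0.4, 0.4]
gripper_width: 0.5
```

```bash
python3 - <<'E'
from h import *
f=grab_frame('side')
s=sensors.state();print(s['ee_pos'],s['force'])
f=grab_frame('wrist');cv2.imwrite('pics/wrist6.png',f['img'])
print([(x['point'],x['conf'],wz(f,s,x['point'],112)) for x in finder.spot_point(f,'pivot_right')[:2]])
hsv=cv2.cvtColor(f['img'],cv2.COLOR_BGR2HSV)
f=grab_frame('top');print(onz(f,(165,250.5),112))
E
```

```text
[ 448.29708477 -158.53098597  234.26705117] [-0.07463889  0.55794164 -0.22394184]
[([244.5, 237.0], 0.72, array([447.4, -99.6, 112. ]))]
[471.44713993 409.65899715 112.        ]
```

View pics/wrist6.png

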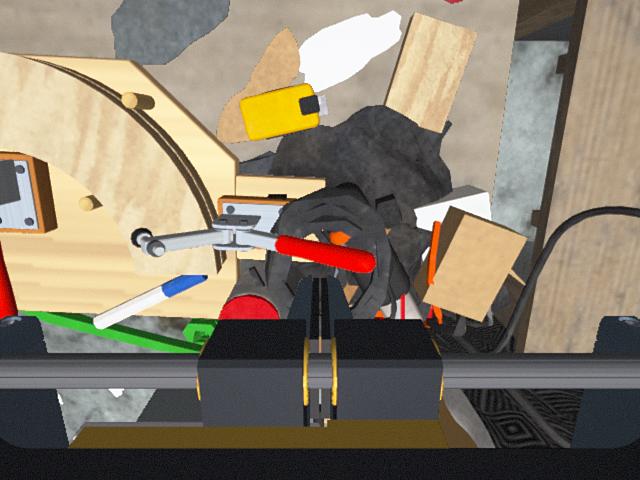

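```bash
python3 - <<'E'
from h import *
s=sensors.state();f=grab_frame('wrist')
for p,z in [((370,261),165),((278,243),135),((320,251.5),150),((236,236),112)]: print(p,z,wz(f,s,p,z))
E
```

```text
(370, 261) 165 [ 446.5 -190.7  165. ]
(278, 243) 135 [ 449.4 -127.4  135. ]
(320, 251.5) 150 [ 448.  -157.9  150. ]
(236, 236) 112 [448.  -92.1 112. ]
```

```bash
python3 - <<'E'
import cv2
im=cv2.imread('pics/side0.png');cv2.imwrite('pics/s0r.png',cv2.resize(im[225:355,220:390],None,fx=4.5,fy=4.5,interpolation=cv2.INTER_CUBIC))
E
```

```text
(no output)
```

View pics/s0r.png

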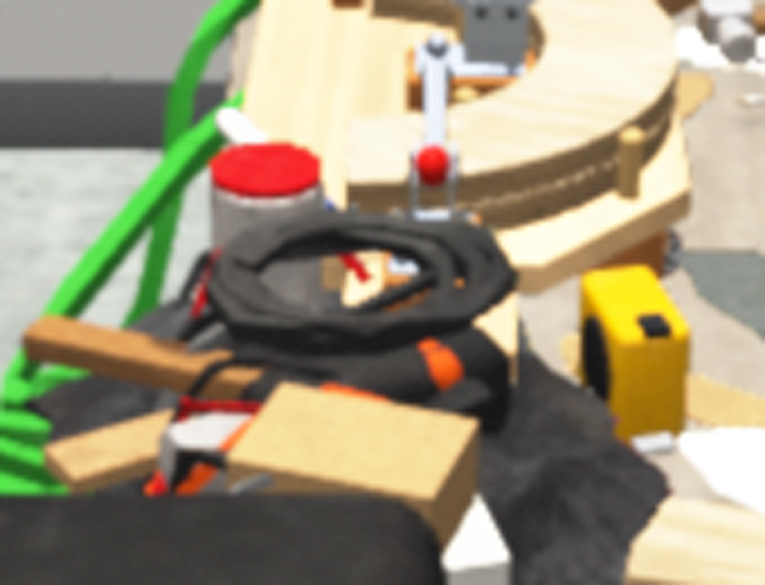

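>>> {"op": "play_rows", "data": {
  "motion": [
    [0,-0.002,-0.008,0,0],
    [0,-0.003,-0.02,0,0],
    [0,-0.003,-0.032,0,0],
    [0,-0.003,-0.042,0,0],
    [0,-0.003,-0.05,0,0],
    [0,-0.003,-0.056,0,0],
    [0,-0.003,-0.06,0,0],
    [0,-0.003,-0.064,0,0]
  ]
}}

```text
time_s: 15.02
ee_pos: [448.3, -162.2, 170.2]
ee_rot: [139.0, 90.0, -40.7]
force: [0.8, 0.1, 0.8]
gripper_width: 0.6
```

>>> {"op": "play_rows", "data": {
  "motion": [
    [0,0,-0.003,0,0],
    [0,0,-0.006,0,0],
    [0,0,-0.009,0,0],
    [0,0,-0.012,0,0],
    [0,0,-0.015,0,0],
    [0,0,-0.018,0,0],
    [0,0,-0.021,0,0],
    [0,0,-0.024,0,0]
  ]
}}

```text
time_s: 15.68
ee_pos: [448.3, -162.3, 146.4]
ee_rot: [143.1, 90.0, -36.6]
force: [0.3, -0.6, 2.4]
gripper_width: 0.4
```

>>> {"op": "play_rows", "data": {
  "motion": [
    [0,0,-0.003,0,0],
    [0,0,-0.006,0,0],
    [0,0,-0.009,0,0],
    [0,0,-0.012,0,0],
    [0,0,-0.015,0,0],
    [0,0,-0.018,0,0],
    [0,0,-0.021,0,0],
    [0,0,-0.024,0,0]
  ]
}}

```text
time_s: 16.35
ee_pos: [448.2, -162.5, 122.3]
ee_rot: [100.2, 90.0, -79.5]
force: [-0.8, -1.4, 3.9]
gripper_width: 0.4
```

>>> {"op": "play_rows", "data": {
  "motion": [
    [0,0,-0.001,0,0],
    [0,0,-0.002,0,0],
    [0,0,-0.003,0,0],
    [0,0,-0.004,0,0],
    [0,0,-0.005,0,0],
    [0,0,-0.0055,0,0],
    [0,0,-0.0055,0,0],
    [0,0,-0.0055,0,0]
  ]
}}

```text
time_s: 17.02
ee_pos: [448.3, -162.6, 117.2]
ee_rot: [119.8, 89.9, -59.9]
force: [-0.8, -3.0, 4.1]
gripper_width: 0.4
```

>>> {"op": "play_rows", "data": {
  "motion": [
    [0,0,0,0,0],
    [0,0,0,0,0],
    [0,0,0,0,0],
    [0,0,0.004,0,0],
    [0,0,0.015,0,0],
    [0,0,0.04,0,0],
    [0,0,0.075,0,0],
    [0,0,0.11,0,0]
  ]
}}

```text
time_s: 17.68
ee_pos: [447.0, -160.6, 226.9]
ee_rot: [-46.0, 89.7, 134.2]
force: [1.4, -0.1, -0.4]
gripper_width: 0.4
```

>>> {"op": "play_rows", "data": {
  "motion": [
    [-0.01,-0.03,0.01,0,0],
    [-0.02,-0.065,0.02,0,0],
    [-0.03,-0.1,0.03,0,0],
    [-0.04,-0.135,0.03,0,0],
    [-0.05,-0.17,0.03,0,0],
    [-0.055,-0.19,0.03,0,0],
    [-0.06,-0.2,0.03,0,0],
    [-0.06,-0.2,0.03,0,0]
  ]
}}

```text
time_s: 18.35
ee_pos: [387.4, -362.8, 256.0]
ee_rot: [-66.6, 89.9, 113.5]
force: [0.7, 0.4, -0.2]
gripper_width: 0.3
```

```bash
python3 - <<'E'
from h import *
f=grab_frame('side');cv2.imwrite('pics/side7.png',cv2.resize(f['img'][140:290,250:400],None,fx=4,fy=4,interpolation=cv2.INTER_CUBIC))
f=grab_frame('top');cv2.imwrite('pics/top7.png',cv2.resize(f['img'][190:310,150:480],None,fx=2.4,fy=2.4,interpolation=cv2.INTER_CUBIC))
s=sensors.state();print(s['ee_pos'],s['force'])
E
```

```text
[ 388.21419362 -360.77871758  256.44829854] [-0.75162472 -0.63761439  0.08345794]
```

View pics/side7.png

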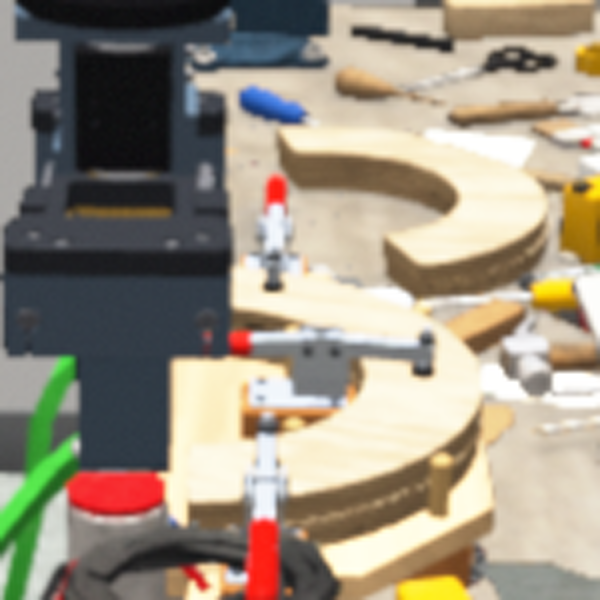

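View pics/top7.png

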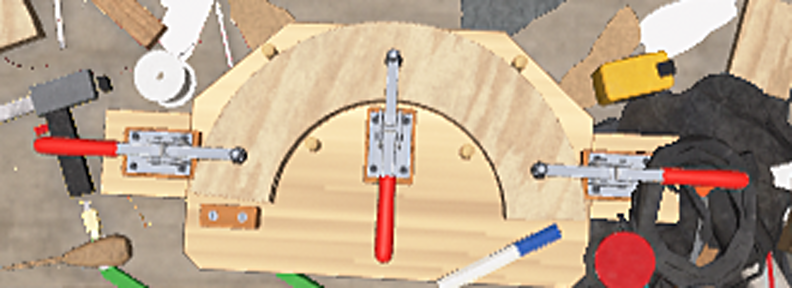

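```bash
python3 - <<'E'
from h import *
f=grab_frame('side');im=cv2.resize(f['img'][160:310,250:400],None,fx=4,fy=4,interpolation=cv2.INTER_CUBIC)
for nm,pv,d in [('L',(467,302.,112),(.03,1)),('R',(449,-99.,112),(-.03,-1))]:
  for th in(-3,0,3,6):
    a=np.radians(th);c=np.array(pv)+110*np.array([d[0]*np.cos(a),d[1]*np.cos(a),np.sin(a)])
    print(nm,th,((proj(f,c)-[250,160])*4).round(1))
cv2.imwrite('pics/side8.png',im)
t=grab_frame('top')
hsv=cv2.cvtColor(t['img'],cv2.COLOR_BGR2HSV)
cv2.imwrite('pics/top8.png',t['img'])
E
```

```text
L -3 [274.5 103.8]
L 0 [274.7  96.1]
L 3 [274.9  88.5]
L 6 [275.1  81.1]
R -3 [262.9 530.7]
R 0 [263.1 520.1]
R 3 [263.4 509.1]
R 6 [263.6 497.8]
```

View pics/side8.png

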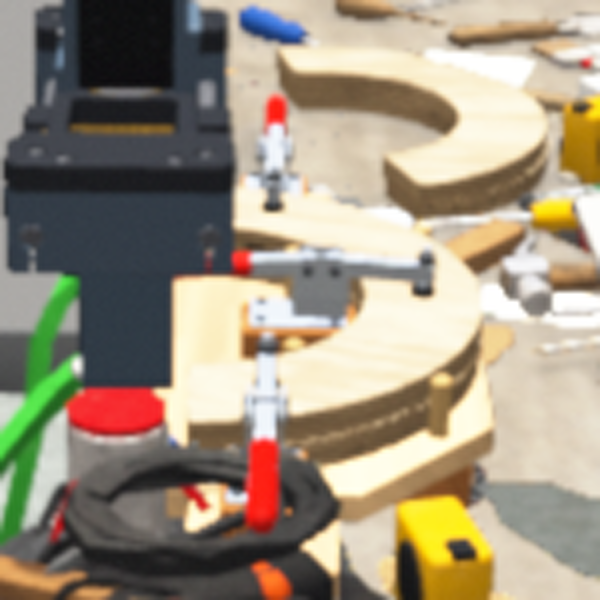

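>>> {"op": "play_rows", "data": {
  "motion": [
    [0.01,0.03,0,0,0],
    [0.02,0.065,0,0,0],
    [0.03,0.1,-0.01,0,0],
    [0.04,0.135,-0.02,0,0],
    [0.05,0.17,-0.03,0,0],
    [0.055,0.19,-0.04,0,0],
    [0.06,0.2,-0.06,0,0],
    [0.06,0.2,-0.085,0,0]
  ]
}}

```text
time_s: 19.22
ee_pos: [450.0, -158.8, 173.0]
ee_rot: [176.2, 89.7, -3.2]
force: [1.0, 0.4, -0.6]
gripper_width: 0.8
```

>>> {"op": "play_rows", "data": {
  "motion": [
    [0,0,-0.015,0,0],
    [0,0,-0.03,0,0],
    [0,0,-0.04,0,0],
    [0,0,-0.045,0,0],
    [0,0,-0.048,0,0],
    [0,0,-0.05,0,0],
    [0,0,-0.05,0,0],
    [0,0,-0.05,0,0]
  ]
}}

```text
time_s: 19.88
ee_pos: [448.5, -162.2, 122.6]
ee_rot: [158.6, 89.9, -21.2]
force: [-0.2, 0.1, 0.1]
gripper_width: 0.6
```

>>> {"op": "play_rows", "data": {
  "motion": [
    [0,0,-0.001,0,0],
    [0,0,-0.002,0,0],
    [0,0,-0.003,0,0],
    [0,0,-0.004,0,0],
    [0,0,-0.005,0,0],
    [0,0,-0.006,0,0],
    [0,0,-0.006,0,0],
    [0,0,-0.006,0,0]
  ]
}}

```text
time_s: 20.55
ee_pos: [448.2, -162.3, 116.3]
ee_rot: [126.9, 90.0, -52.8]
force: [-0.3, -0.3, 4.8]
gripper_width: 0.2
```

>>> {"op": "play_rows", "data": {
  "motion": [
    [0,0,0.004,0,0],
    [0,0,0.015,0,0],
    [0,0,0.04,0,0],
    [0,0,0.075,0,0],
    [0,0,0.11,0,0],
    [-0.01,-0.02,0.13,0,0],
    [-0.02,-0.05,0.14,0,0],
    [-0.03,-0.08,0.14,0,0]
  ]
}}

```text
time_s: 21.22
ee_pos: [419.3, -243.3, 259.1]
ee_rot: [149.5, 89.6, -30.1]
force: [0.1, -0.6, 0.4]
gripper_width: 0.6
```

>>> {"op": "play_rows", "data": {
  "motion": [
    [-0.01,-0.03,0,0,0],
    [-0.02,-0.065,0,0,0],
    [-0.03,-0.1,0,0,0],
    [-0.04,-0.135,0,0,0],
    [-0.05,-0.16,0,0,0],
    [-0.055,-0.17,0,0,0],
    [-0.055,-0.17,0,0,0],
    [-0.055,-0.17,0,0,0]
  ]
}}

```text
time_s: 21.88
ee_pos: [363.1, -411.6, 255.6]
ee_rot: [-87.9, 89.9, 92.3]
force: [-0.6, -0.2, 0.2]
gripper_width: 0.6
```

```bash
python3 - <<'E'
from h import *
f=grab_frame('side');cv2.imwrite('pics/side9.png',cv2.resize(f['img'][160:310,250:400],None,fx=4,fy=4,interpolation=cv2.INTER_CUBIC))
t=grab_frame('top');cv2.imwrite('pics/top9.png',cv2.resize(t['img'][190:310,150:480],None,fx=2.4,fy=2.4,interpolation=cv2.INTER_CUBIC))
s=sensors.state();print(s['ee_pos'],s['force'],s['time_s'])
E
```

```text
[ 363.63369156 -410.73971611  255.97732952] [-0.32907852 -0.2156727  -0.08594982] 21.9833
```

View pics/side9.png

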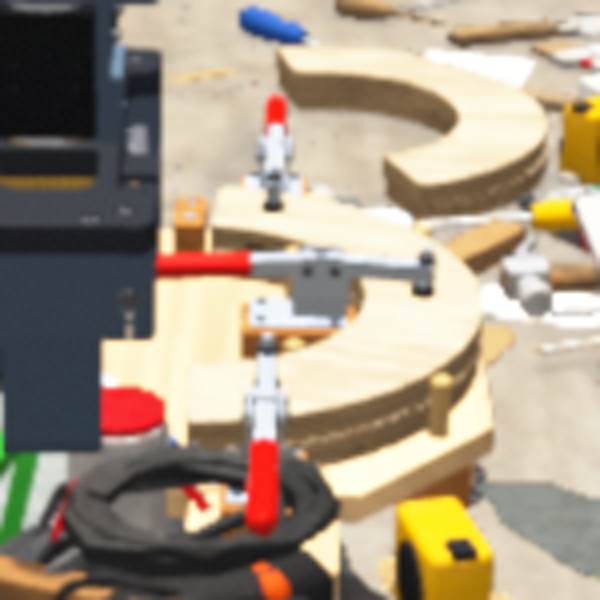

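View pics/top9.png

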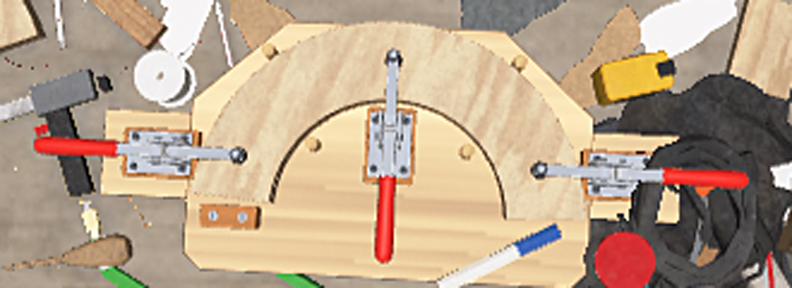

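```bash
python3 -c "
from h import *
print(job_done())"
```

```text
the job is handed in; nothing more can be done
None
```

All three clamps are closed, and I handed the job in at about 22 s of the 51 s allowed. I pressed the handles with shut fingertips in the order middle, left, right, then moved the arm well clear.

- **Fingertip heights and forces:** the deepest presses, with the vertical force at each, were 117.1 mm and 6.9 N (middle), 116.8 mm and 5.4 N (left) and 116.3 mm and 4.8 N (right). All three are below the 119.5 mm that means level, and the forces stayed far below the limits.
- **Right handle:** before its second press, the side view suggested it might be about 1° above level, though that estimate is only good to about 1.5°. I pressed it again about 1 mm lower, and its picture hardly changed, so I take it that it was already down.
- **Last pictures:** the top and side views show the three handles level and the rubber tips on the upper rib. The rib and the loose things look unmoved.
- **Not checked:** I had no direct reading of the joint angles or the tip forces. "Closed" rests on the fingertip heights and the pictures.

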